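# Close the sample canisters from a stack of lids

### The job

Four wooden lids are stacked on the black coaster among four open canisters of different sizes. Take the stack apart from the top and put each lid on the canister whose size it fits, pressing it down onto the tapered neck until it sits level and snug just above the shoulder. Leave the canisters standing where they are.

Things in the scene. Friction and masses are not known exactly. Their poses are not given: they have to be found in the camera images.
- lid_xl: largest of four round wooden lids: 62 mm outside diameter, 22 mm high, closed flat top, straight skirt, bore 54 mm wide, 18 mm deep, open below. Origin: centre of its underside, z up; turn about z is free. Starts 1st from the bottom of the pyramid stack of lids on a fixed round black rubber coaster (80 mm wide, 16 mm high), its underside 16 mm above the counter.
- lid_l: second largest of four round wooden lids: 53 mm outside diameter, 22 mm high, closed flat top, straight skirt, bore 45 mm wide, 18 mm deep, open below. Origin: centre of its underside, z up; turn about z is free. Starts 2nd from the bottom of the pyramid stack of lids on a fixed round black rubber coaster (80 mm wide, 16 mm high), its underside 38 mm above the counter.
- lid_m: third largest of four round wooden lids: 44 mm outside diameter, 22 mm high, closed flat top, straight skirt, bore 36 mm wide, 18 mm deep, open below. Origin: centre of its underside, z up; turn about z is free. Starts 3rd from the bottom of the pyramid stack of lids on a fixed round black rubber coaster (80 mm wide, 16 mm high), its underside 60 mm above the counter.
- lid_s: smallest of four round wooden lids: 35 mm outside diameter, 22 mm high, closed flat top, straight skirt, bore 27 mm wide, 18 mm deep, open below. Origin: centre of its underside, z up; turn about z is free. Starts 4th from the bottom of the pyramid stack of lids on a fixed round black rubber coaster (80 mm wide, 16 mm high), its underside 82 mm above the counter.
- canister_xl: largest of four loose open white canisters, for lid_xl. Body 70 mm wide, 60 mm high to its shoulder; above it a tapered neck, 55 mm wide at the shoulder, 40 mm at the mouth, 78 mm up. Origin: centre of its foot, z up. The lid wedges on the neck, its lower rim about 61 mm above this origin (lid top 83 mm); 5 to 15 N from above settles it.
- canister_l: second largest of four loose open white canisters, for lid_l. Body 61 mm wide, 60 mm high to its shoulder; above it a tapered neck, 46 mm wide at the shoulder, 31 mm at the mouth, 78 mm up. Origin: centre of its foot, z up. The lid wedges on the neck, its lower rim about 61 mm above this origin (lid top 83 mm); 5 to 15 N from above settles it.
- canister_m: third largest of four loose open white canisters, for lid_m. Body 52 mm wide, 60 mm high to its shoulder; above it a tapered neck, 37 mm wide at the shoulder, 22 mm at the mouth, 78 mm up. Origin: centre of its foot, z up. The lid wedges on the neck, its lower rim about 61 mm above this origin (lid top 83 mm); 5 to 15 N from above settles it.
- canister_s: smallest of four loose open white canisters, for lid_s. Body 43 mm wide, 60 mm high to its shoulder; above it a tapered neck, 28 mm wide at the shoulder, 13 mm at the mouth, 78 mm up. Origin: centre of its foot, z up. The lid wedges on the neck, its lower rim about 61 mm above this origin (lid top 83 mm); 5 to 15 N from above settles it.

How it is judged:
At the end, for the whole second after the job is handed in: Each lid sits on its own canister: centred within 5 mm, level within 0.1 rad, lower rim 57 to 65 mm above the canister's foot (61 when seated), released and at rest; each canister is upright within 0.1 rad and under 30 mm from where it stood (z of lid_xl in the frame of canister_xl between 0.057 and 0.065 m and horizontal distance between lid_xl and canister_xl below 0.005 m and angle between the z axis of lid_xl and the z axis of canister_xl, either way round below 0.1 rad and angle between each of lid_xl, lid_l, lid_m, lid_s's own z axis and vertical below 0.15 rad and angle between each of canister_xl, canister_l, canister_m, canister_s's own z axis and vertical below 0.1 rad and distance of each of canister_xl, canister_l, canister_m, canister_s from where it was at the start of the episode below 0.03 m and linear speed of each of lid_xl, lid_l, lid_m, lid_s below 0.02 m/s and z of lid_l in the frame of canister_l between 0.057 and 0.065 m and horizontal distance between lid_l and canister_l below 0.005 m and angle between the z axis of lid_l and the z axis of canister_l, either way round below 0.1 rad and z of lid_m in the frame of canister_m between 0.057 and 0.065 m and horizontal distance between lid_m and canister_m below 0.005 m and angle between the z axis of lid_m and the z axis of canister_m, either way round below 0.1 rad and z of lid_s in the frame of canister_s between 0.057 and 0.065 m and horizontal distance between lid_s and canister_s below 0.005 m and angle between the z axis of lid_s and the z axis of canister_s, either way round below 0.1 rad); the robot touches nothing.
It fails at once if a canister is knocked over (angle between any of canister_xl, canister_l, canister_m, canister_s's own z axis and vertical above 0.5 rad).
It fails at once if a canister is pushed more than 40 mm from where it stood (distance of any of canister_xl, canister_l, canister_m, canister_s from where it was at the start of the episode above 0.04 m).
It also fails if it takes over 112 s, if anything falls off the work surface, if the arm or the gripper's body presses on something with over 40 N, if the wrist force passes 120 N, or if a joint passes its speed limit or range.

### The arm

A 7-joint arm with a two-finger parallel gripper is mounted at the origin on a cart in front of the work surface, level with it; the furniture and walls round the work are solid. World frame = base frame: x ahead of the robot, y to its left, z up, the work surface at z = 0. Lengths are in m, angles in rad, forces in N, time in s.
With the tool pointing down it reaches from about 0.425 to 0.875 m from the base axis. Payload 4.7 kg.
Tool frame: the origin (TCP) lies at the very end of the fingers, on their centre line; the grasp point (between the pads) lies 19 mm behind it (hold_point_z is the distance from the TCP to the grasp point, in m); z points along the fingers, y is the line along which they close (so a half turn about z gives the same grasp; the last joint's range is limited). The gripper opens to 87 mm and grips with 3 to 60 N. Pads are 19 mm wide; open, the fingers measure 117 mm over their backs; the gripper's body (75 mm by 190 mm) begins 51 mm behind the grasp point.
Start: joints at [1.269, 0.321, -0.07, 1.45, 0.023, 1.371, -0.057], TCP at [0.202, -0.618, 0.198] pointing down, gripper open.
Joint ranges: [-2.86, 2.86], [-0.3, 2.09], [-1.38, 1.24], [0.06, 2.45], [-1.56, 4.7], [0.09, 2.05], [-2.69, 2.69]. Speed limits (rad/s): [2.57, 2.57, 3.14, 3.14, 3.14, 3.14, 3.14].

### API

Orientations are given as a rotation vector (axis times angle).
In Python, from bench import * gives the robot as it stands.
- The arm moves only by the tool arm_command, never from a script. Its argument "plan" is a list of rows, each a list of 4 numbers: the shift along the tool's x, y, z scaled (see below), then the turn about the tool's z scaled (see below). In form: [[tx, ty, tz, roll], ...]. A call has exactly 5 rows; each row is the pose to reach, as a shift and turn from the pose commanded when the call began, along the tool's axes at that moment; what a row does not reach only later rows make up. The controller multiplies each number of a shift by 0.1 m and each number of a turn by 45 degrees. A row lasts 1/10 s, in which the tool goes at most 50 mm and 8.59 degrees, less where a joint would pass 70% of its speed; a pose out of reach is approached as far as the arm can. A call with a number of a shift or a turn outside -1 to 1 is refused whole. A call with a gripper value outside its range is refused whole. "grip" is the opening, from 0 (shut) to 1 (fully open), set as the call begins (left out, the last holds). The fingers move at their own pace and stop on an object; the grip force is fixed at half the most. Time passes only in rows, so rows that repeat a pose let the fingers close, or fill a call up. It gives the time, the measured TCP pose, the force, the opening and the grip force at its end, in the units of the state.
- read_state(): the state, without advancing time (a new reading comes with each control period).
- snapshot(name): name is "side" or "top" or "wrist"; returns a dict with "img" (420x560x3 uint8, red, green, blue), "range_z" (420x560 float32, m along the optical axis (not along the pixel's ray), 0 where there is no reading), "K" (3x3 intrinsics, pixels), "cam_to_world" (4x4, takes a point from camera to world coordinates). Camera axes: x right, y up, looking along -z (the intrinsics and any distortion apply to the point x, -y, -z); pixel columns grow to the right and rows downward; lengths in m; the calibration is good to about 2 mm. A picture is of the moment at which its call begins.
- sign_off(): hands the job in; it is judged then, once.
Trained networks look in a picture, given as the dict that the camera call returned (one of the last four; its "shot" number tells which), for a name from the list of things; names that differ only in an ending like _2 or _b are one class to them, and where a whole thing is asked for, a point or a joint stands for the part that bears it (a point fixed in the world has none). Each returns a list of dicts, best first, with "conf" (0 to 1); they miss things now and then, are a little off and sometimes report something else, mostly with a low value. They report only what shows in the picture. A call takes as long as a camera call.
- spot_in(name, picture): "uv" ([column, row] in pixels, amid what is visible of it).
- outline_of(name, picture): "pixels" (420x560 bool, what is visible of it) and "uv" ([column, row] in pixels, amid what is visible of it).
The state is a dict: "time": time; "joint_pos": joint angles; "qd": joint speeds; "effort": joint torques, N m; "tcp_pos": TCP position; "tcp_rot": TCP orientation; "wrist_force": force on the tool from outside, world axes, zero at the start; "torque": the same for the moment, N m; "finger_gap": opening from 0.0 (shut) to 1.0 (fully open); "grasp_force": force on a finger pad.
Only numpy, scipy, OpenCV 4.12 (cv2) and the standard library are available. Lean on these libraries where they do the work, as an engineer would, in place of code of your own. Each camera call takes 0.05 s, during which the arm holds its last target. There are 200 camera calls.

## Working session

There is one attempt and no reset: what is moved stays moved. The work goes in short steps, Python scripts to look and compute and a tool call to move; the robot and the scene stay as the last step left them, time stands still between calls to the robot, and variables do not carry over. Pictures are saved under pics/ and viewed, at most 14 in all, crops included, and the job is handed in when it is done.

Besides the shell and the picture viewer there is one more tool, called after ">>>" in YAML: its name, and indented under it one key for each argument. arm_command: Moves the arm, as the interface text tells. Its arguments: {"type":"object","properties":{"plan":{"type":"array"},"grip":{"type":"number"}},"required":["plan"]}

```bash
ls; mkdir -p pics; cat > h.py <<'E'
from bench import *
import numpy as np, cv2
from scipy.spatial.transform import Rotation as R
def cloud(s):
    z=s["range_z"];K=s["K"];v,u=np.mgrid[:z.shape[0],:z.shape[1]]
    x=(u-K[0,2])/K[0,0]*z;y=(v-K[1,2])/K[1,1]*z
    P=np.stack([x,-y,-z,np.ones_like(z)],-1)@s["cam_to_world"].T
    P=P[...,:3].copy();P[z==0]=np.nan
    return P
def save(s,n): cv2.imwrite(f"pics/{n}.png",s["img"][...,::-1])
N=["lid_xl","lid_l","lid_m","lid_s","canister_xl","canister_l","canister_m","canister_s"]
E
cat > l.py <<'E'
from h import *
st=read_state();print({k:np.round(v,3) for k,v in st.items()})
for c in["top","side"]:
    s=snapshot(c);save(s,c+"1");P=cloud(s);print(c,np.round(s["cam_to_world"],3).tolist(),s["K"].tolist())
    for n in N:
        for o in outline_of(n,s)[:2]:
            p=P[o["pixels"]];p=p[~np.isnan(p[:,0])]
            if len(p)<5: continue
            zt=np.percentile(p[:,2],95);q=p[p[:,2]>zt-.006]
            print(n,round(o["conf"],2),np.round(o["uv"]),"z95 %.3f"%zt,"top mid",np.round((q.min(0)+q.max(0))/2,3),"ext",np.round(np.ptp(q,axis=0),3),"all",np.round((np.percentile(p,1,axis=0)+np.percentile(p,99,axis=0))/2,3),np.round(np.percentile(p,99,axis=0)-np.percentile(p,1,axis=0),3))
E
python3 l.py
```

```text
pics
{'time': np.float64(0.0), 'joint_pos': array([ 1.269,  0.322, -0.07 ,  1.452,  0.023,  1.371, -0.057]), 'qd': array([-0.001, -0.001, -0.002,  0.001,  0.001,  0.001, -0.001]), 'effort': array([ 0.0000e+00, -4.9129e+01, -4.0400e-01, -3.1253e+01, -6.4000e-02,
        4.4000e-02,  0.0000e+00]), 'tcp_pos': array([ 0.202, -0.617,  0.197]), 'tcp_rot': array([-3.101e+00, -4.940e-01,  1.000e-03]), 'wrist_force': array([-0.192,  0.639,  1.061]), 'torque': array([-0.013, -0.014,  0.038]), 'grasp_force': np.float64(0.0), 'finger_gap': np.float64(1.002)}
top [[-0.01, 0.991, -0.131, 0.401], [-1.0, -0.013, -0.017, 0.063], [-0.019, 0.131, 0.991, 0.916], [0.0, 0.0, 0.0, 1.0]] [[410.34969025120955, 0.0, 278.2881681399975], [0.0, 410.34969025120955, 212.781826534996], [0.0, 0.0, 1.0]]
lid_xl 0.6 [310. 191.] z95 0.049 top mid [0.575 0.002 0.052] ext [0.018 0.046 0.016] all [ 0.581 -0.001  0.036] [0.042 0.063 0.042]
lid_xl 0.53 [239. 168.] z95 0.078 top mid [0.614 0.163 0.077] ext [0.045 0.044 0.01 ] all [0.614 0.162 0.042] [0.068 0.066 0.076]
lid_l 0.71 [314. 185.] z95 0.063 top mid [ 0.582 -0.001 
[... 3215 characters left out ...]
287 0.043] [0.042 0.134 0.077]
canister_l 0.74 [250. 233.] z95 0.078 top mid [0.443 0.056 0.077] ext [0.028 0.03  0.01 ] all [0.443 0.05  0.044] [0.049 0.038 0.074]
canister_m 0.89 [243. 192.] z95 0.077 top mid [0.449 0.239 0.077] ext [0.021 0.018 0.011] all [0.449 0.287 0.043] [0.042 0.134 0.077]
canister_m 0.74 [250. 233.] z95 0.078 top mid [0.443 0.056 0.077] ext [0.028 0.03  0.01 ] all [0.443 0.05  0.044] [0.049 0.038 0.074]
canister_s 0.89 [243. 192.] z95 0.077 top mid [0.449 0.239 0.077] ext [0.021 0.018 0.011] all [0.449 0.287 0.043] [0.042 0.134 0.077]
canister_s 0.74 [250. 233.] z95 0.078 top mid [0.443 0.056 0.077] ext [0.028 0.03  0.01 ] all [0.443 0.05  0.044] [0.049 0.038 0.074]
```

View pics/top1.png

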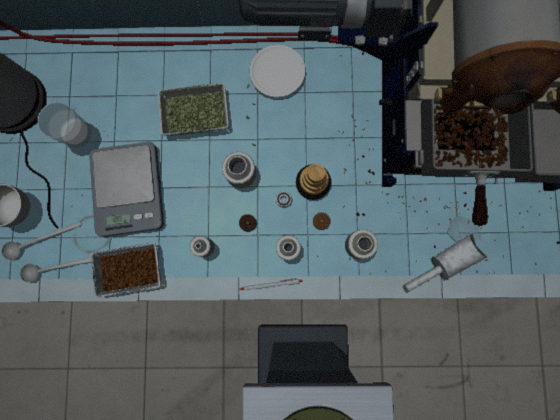

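View pics/side1.png

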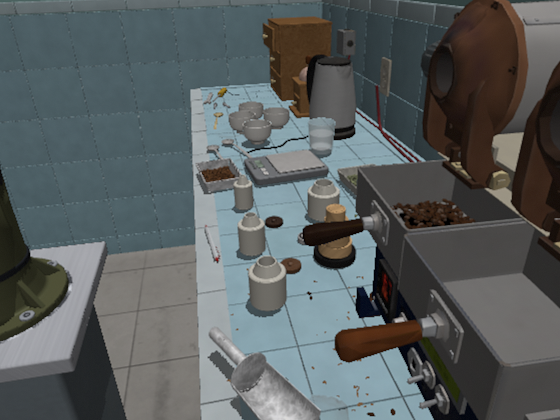

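The top view shows the stack at about (314,180). The canisters are xl (239,168), s (201,245), m (289,248) and l (362,244), and the roaster is to the right of column 385. The side view agrees. Next I'll measure the positions and the obstacle heights.

```bash
cat > m.py <<'E'
from h import *
from scipy.optimize import least_squares
rots=R.from_rotvec(read_state()["tcp_rot"]).as_matrix();print("tool axes cols\n",rots.round(3))
C={"stack":(.588,0,),"xl":(.614,.162),"s":(.447,.242),"m":(.443,.058),"l":(.45,-.1)}
for c in["top","side"]:
    P=cloud(snapshot(c)).reshape(-1,3);P=P[~np.isnan(P[:,0])]
    for k,(x,y) in C.items():
        q=P[np.hypot(P[:,0]-x,P[:,1]-y)<.06]
        if k=="stack":
            for h in(.104,.082,.060,.038,.016):
                t=q[abs(q[:,2]-h+.008)<.006]
                if len(t)>8:
                    f=least_squares(lambda p:np.hypot(t[:,0]-p[0],t[:,1]-p[1])-p[2],[x,y,.02],loss="soft_l1",f_scale=.002).x;print(c,k,h,f.round(4),len(t))
            t=q[q[:,2]>.098];print("topface",t.mean(0).round(4),np.median(t[:,2]).round(4),len(t))
        else:
            t=q[(q[:,2]>.01)&(q[:,2]<.052)]
            f=least_squares(lambda p:np.hypot(t[:,0]-p[0],t[:,1]-p[1])-p[2],[x,y,.03],loss="soft_l1",f_scale=.002).x
            n=q[q[:,2]>.073];print(c,k,"body",f.round(4),len(t),"mouthmid",((n.min(0)+n.max(0))/2).round(4),np.ptp(n,axis=0).round(3),"shoulder z",np.median(q[(q[:,2]>.055)&(q[:,2]<.064),2]).round(4))
    if c=="top":
        g={}
        print("height map cm, rows x .30-.80 cols y -.60..0.36 step .06")
        for x in np.arange(.3,.8,.05):
            print("%.2f"%x,[ (lambda m:int(100*P[m,2].max()) if m.any() else -1)((abs(P[:,0]-x)<.025)&(abs(P[:,1]-y)<.03)) for y in np.arange(-.6,.37,.06)])
E
python3 m.py
```

```text
tool axes cols
 [[ 0.951  0.311  0.   ]
 [ 0.311 -0.951 -0.   ]
 [-0.     0.    -1.   ]]
top stack 0.104 [5.898e-01 1.000e-04 1.610e-02] 25
top stack 0.082 [5.924e-01 1.000e-04 2.170e-02] 25
top stack 0.06 [5.903e-01 2.000e-04 2.490e-02] 31
top stack 0.038 [ 0.5916 -0.0007  0.0306] 32
top stack 0.016 [ 0.5931 -0.0012  0.0495] 245
topface [5.904e-01 1.000e-04 1.044e-01] 0.1044 240
top xl body [0.6017 0.1572 0.0225] 239 mouthmid [0.6152 0.1627 0.0775] [0.044 0.044 0.009] shoulder z 0.0605
top s body [0.4471 0.2409 0.0197] 69 mouthmid [0.4479 0.2414 0.0773] [0.016 0.016 0.008] shoulder z 0.0606
top m body [0.4425 0.0591 0.0067] 50 mouthmid [0.4417 0.0586 0.0773] [0.025 0.025 0.008] shoulder z 0.0608
top l body [ 0.4447 -0.0839  0.0189] 164 mouthmid [ 0.4492 -0.0955  0.0773] [0.035 0.035 0.008] shoulder z 0.0605
height map cm, rows x .30-.80 cols y -.60..0.36 step .06
0.30 [-1, -1, -1, -1, -1, -1, -1, -1, -1, -1, -1, -1, -1, -1, -1, -1, -1]
0.35 [-1, 0, 0, 0, 0, 4, 4, 4, 0, 0, 0, 1, 1, 1, 0, 0, 3]
0.40 [-1, 0, 0, 0, 3, 5, 5, 4, 6, 6, 0, 6, 0, 0, 0, 0, 3]
0.45 [-1, 0, 0, 0, 2, 23, 23, 0, 
[... 402 characters left out ...]
 3, 2, 2, 3]
side stack 0.104 [ 5.918e-01 -3.000e-04  1.740e-02] 112
side stack 0.06 [ 0.5925 -0.0008  0.0261] 95
side stack 0.038 [ 5.923e-01 -5.000e-04  3.060e-02] 176
side stack 0.016 [0.5924 0.0071 0.051 ] 808
topface [ 0.5903 -0.0057  0.1052] 0.1063 219
side xl body [0.6161 0.1635 0.0347] 370 mouthmid [0.6157 0.1618 0.0781] [0.044 0.048 0.01 ] shoulder z 0.0618
side s body [0.4491 0.2436 0.0216] 314 mouthmid [0.4499 0.2411 0.078 ] [0.018 0.018 0.01 ] shoulder z 0.0616
side m body [0.4437 0.0589 0.0258] 498 mouthmid [0.444  0.057  0.0776] [0.027 0.026 0.009] shoulder z 0.0619
side l body [ 0.4492 -0.0966  0.0304] 769 mouthmid [ 0.4488 -0.0983  0.0775] [0.037 0.038 0.009] shoulder z 0.062
```

>>> arm_command:
  plan:
    - [0.17,-0.15,-0.2,0]
    - [0.34,-0.31,-0.4,0]
    - [0.5,-0.46,-0.6,0]
    - [0.67,-0.62,-0.8,0]
    - [0.84,-0.77,-1,0]
  grip: 1

```text
time: 1.5
tcp_pos: [0.2582, -0.5177, 0.2986]
tcp_rot: [3.102, 0.494, 0.0]
wrist_force: [0.1, 0.0, 0.2]
finger_gap: 0.999
grasp_force: 0.0
```

>>> arm_command:
  plan:
    - [0.17,-0.15,-0.04,-0.16]
    - [0.34,-0.31,-0.08,-0.32]
    - [0.5,-0.46,-0.12,-0.48]
    - [0.67,-0.62,-0.16,-0.64]
    - [0.84,-0.77,-0.2,-0.8]

```text
time: 2.0
tcp_pos: [0.3141, -0.4184, 0.3181]
tcp_rot: [2.794, 1.436, -0.0]
wrist_force: [0.1, -1.3, -0.2]
finger_gap: 0.999
grasp_force: 0.0
```

```bash
cat > d.py <<'E'
from h import *
import sys
# d.py x y z : shift in tool units (x0.1 m) from here, and roll to bring tool x along +y
s=read_state();M=R.from_rotvec(s["tcp_rot"]).as_matrix();p=np.array(s["tcp_pos"])
print("t %.2f"%s["time"],"p",p.round(4),"x",M[:,0].round(3),"F",np.round(s["wrist_force"],1),"gap %.3f gf %.1f"%(s["finger_gap"],s["grasp_force"]))
for a in sys.argv[1:]:
    t=np.array(eval(a));print("shift",(M.T@(t-p)*10).round(3))
print("roll",((np.degrees(np.arctan2(M[1,0],M[0,0]))-90)/45).round(3))
E
python3 d.py .40,-.25,.32 .591,0,.2
```

```text
t 2.00 p [ 0.3141 -0.4184  0.3181] x [ 0.582  0.813 -0.   ] F [ 0.1 -1.3 -0.2] gap 0.999 gf 0.0
shift [ 1.869 -0.282 -0.02 ]
shift [ 5.014 -0.185  1.179]
roll -0.791
```

>>> arm_command:
  plan:
    - [0.19,-0.03,0,0]
    - [0.37,-0.06,0,0]
    - [0.56,-0.08,0,0]
    - [0.74,-0.11,0,0]
    - [0.93,-0.14,0,0]

```text
time: 2.5
tcp_pos: [0.3571, -0.335, 0.3176]
tcp_rot: [2.798, 1.427, -0.0]
wrist_force: [-0.0, -1.0, -0.1]
finger_gap: 1.0
grasp_force: 0.0
```

>>> arm_command:
  plan:
    - [0.19,-0.03,0,-0.16]
    - [0.37,-0.06,0,-0.32]
    - [0.56,-0.08,0,-0.48]
    - [0.74,-0.11,0,-0.64]
    - [0.93,-0.14,0,-0.79]

```text
time: 3.0
tcp_pos: [0.4003, -0.2515, 0.3176]
tcp_rot: [2.224, 2.219, -0.0]
wrist_force: [0.7, -0.4, -0.1]
finger_gap: 1.0
grasp_force: 0.0
```

>>> arm_command:
  plan:
    - [0.2,0.14,0,0]
    - [0.4,0.28,0,0]
    - [0.6,0.42,0,0]
    - [0.8,0.56,0,0]
    - [1,0.7,0,0]

```text
time: 3.5
tcp_pos: [0.4711, -0.1517, 0.3177]
tcp_rot: [2.229, 2.214, -0.0]
wrist_force: [-0.5, 0.2, -0.0]
finger_gap: 0.999
grasp_force: 0.0
```

>>> arm_command:
  plan:
    - [0.2,0.12,0.08,0]
    - [0.4,0.24,0.16,0]
    - [0.6,0.36,0.24,0]
    - [0.8,0.48,0.32,0]
    - [1,0.6,0.4,0]

```text
time: 4.0
tcp_pos: [0.5316, -0.0522, 0.2773]
tcp_rot: [2.229, 2.213, -0.0]
wrist_force: [0.7, -1.1, 0.1]
finger_gap: 1.003
grasp_force: 0.0
```

```bash
python3 d.py .591,0,.25; python3 - <<'E'
from h import *
s=snapshot("wrist");save(s,"w1");P=cloud(s);print(s["cam_to_world"].round(3))
E
```

```text
t 4.00 p [ 0.5316 -0.0522  0.2773] x [ 0.007  1.    -0.   ] F [ 0.7 -1.1  0.1] gap 1.003 gf 0.0
shift [0.526 0.59  0.273]
roll -0.009
[[ 1.     0.007  0.001  0.532]
 [-0.007  0.966  0.258  0.018]
 [ 0.001 -0.258  0.966  0.465]
 [ 0.     0.     0.     1.   ]]
```

>>> arm_command:
  plan:
    - [0.13,0.15,0.15,0]
    - [0.26,0.3,0.3,0]
    - [0.4,0.45,0.45,0]
    - [0.53,0.59,0.6,0]
    - [0.53,0.59,0.6,0]

```text
time: 4.55
tcp_pos: [0.5901, 0.002, 0.2151]
tcp_rot: [-2.222, -2.215, 0.002]
wrist_force: [-1.0, -0.7, 0.5]
finger_gap: 0.997
grasp_force: 0.0
```

```bash
cat > w.py <<'E'
from h import *
import sys
# w.py name : wrist picture; circle-ish tops seen near tool: highest layer
s=snapshot("wrist");save(s,sys.argv[1]);P=cloud(s);q=P.reshape(-1,3);q=q[~np.isnan(q[:,0])]
x,y,r=eval(sys.argv[2]);q=q[np.hypot(q[:,0]-x,q[:,1]-y)<r]
for a in sys.argv[3:]:
    lo,hi=eval(a);t=q[(q[:,2]>lo)&(q[:,2]<hi)]
    if len(t)<10: print(a,"few");continue
    c,rad=cv2.minEnclosingCircle((t[:,:2]*1000).astype(np.float32));print(a,len(t),"circle mm",np.round(c,1),round(rad,1),"bbox mid",((np.percentile(t,1,axis=0)+np.percentile(t,99,axis=0))/2).round(4),"z",np.median(t[:,2]).round(4))
E
python3 d.py .591,0,.085; python3 w.py w2 .591,0,.05 .098,.11 .078,.090 .056,.066 .034,.044
```

```text
t 4.55 p [0.5901 0.002  0.2151] x [0.003 1.    0.002] F [-1.  -0.7  0.5] gap 0.997 gf 0.0
shift [-0.023  0.015  1.3  ]
roll -0.004
.098,.11 961 circle mm [5.916e+02 1.000e-01] 17.6 bbox mid [0.5918 0.0006 0.1031] z 0.105
.078,.090 365 circle mm [5.933e+02 4.000e-01] 21.9 bbox mid [0.5932 0.0042 0.0839] z 0.083
.056,.066 333 circle mm [ 5.927e+02 -3.000e-01] 26.5 bbox mid [0.5927 0.0062 0.0611] z 0.0608
.034,.044 360 circle mm [592.6   0. ] 31.0 bbox mid [0.5922 0.0087 0.0389] z 0.0389
```

View pics/w2.png

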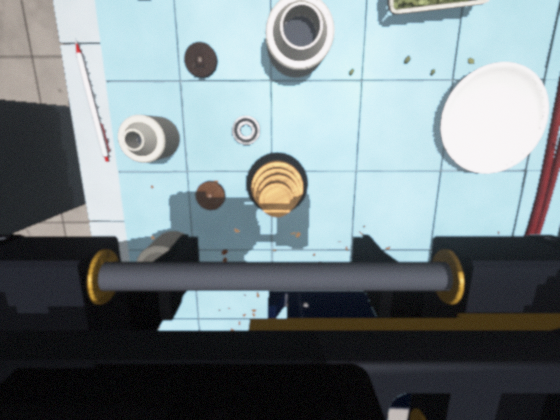

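The wrist view shows the stack centred at (277,187), with canister m at (142,138) and xl at (300,33). The measured positions agree, so I'll descend for lid_s.

>>> arm_command:
  plan:
    - [-0.02,0.02,0.2,0]
    - [-0.02,0.02,0.4,0]
    - [-0.02,0.02,0.6,0]
    - [-0.02,0.02,0.7,0]
    - [-0.02,0.02,0.8,0]

```text
time: 5.1
tcp_pos: [0.5928, -0.0034, 0.138]
tcp_rot: [2.229, 2.212, 0.0]
wrist_force: [0.6, 1.2, -0.4]
finger_gap: 1.006
grasp_force: 0.0
```

>>> arm_command:
  plan:
    - [0,0,0.15,0]
    - [0,0,0.3,0]
    - [0,0,0.4,0]
    - [0,0,0.48,0]
    - [0,0,0.48,0]

```text
time: 5.6
tcp_pos: [0.5918, -0.0024, 0.0882]
tcp_rot: [-2.227, -2.214, 0.002]
wrist_force: [-0.3, -0.5, 0.5]
finger_gap: 0.997
grasp_force: 0.0
```

```bash
python3 d.py .592,0,.085
```

```text
t 5.60 p [ 0.5918 -0.0024  0.0882] x [0.006 1.    0.   ] F [-0.3 -0.5  0.5] gap 0.997 gf 0.0
shift [0.024 0.002 0.032]
roll -0.008
```

>>> arm_command:
  plan:
    - [0.02,0,0.025,0]
    - [0.02,0,0.025,0]
    - [0.02,0,0.025,0]
    - [0.02,0,0.025,0]
    - [0.02,0,0.025,0]

```text
time: 6.1
tcp_pos: [0.5929, -0.0005, 0.0874]
tcp_rot: [2.228, 2.214, 0.0]
wrist_force: [-0.8, -0.3, 0.1]
finger_gap: 1.003
grasp_force: 0.0
```

>>> arm_command:
  plan:
    - [0,0,0,0]
    - [0,0,0,0]
    - [0,0,0,0]
    - [0,0,0,0]
    - [0,0,0,0]
  grip: 0

```text
time: 6.6
tcp_pos: [0.5926, -0.0004, 0.0871]
tcp_rot: [2.228, 2.215, -0.0]
wrist_force: [-0.6, -0.8, 0.2]
finger_gap: 0.632
grasp_force: 0.0
```

>>> arm_command:
  plan:
    - [0,0,0,0]
    - [0,0,0,0]
    - [0,0,0,0]
    - [0,0,0,0]
    - [0,0,0,0]

```text
time: 7.1
tcp_pos: [0.5927, -0.0004, 0.0871]
tcp_rot: [2.228, 2.215, -0.0]
wrist_force: [0.0, -0.3, 0.5]
finger_gap: 0.171
grasp_force: 0.0
```

```bash
python3 - <<'E'
from h import *
s=snapshot("side");im=s["img"][150:300,230:430];cv2.imwrite("pics/c1.png",cv2.resize(im,None,fx=4,fy=4)[...,::-1])
print(read_state()["finger_gap"],read_state()["grasp_force"])
E
```

```text
0.12246512459890535 0.0
```

View pics/c1.png

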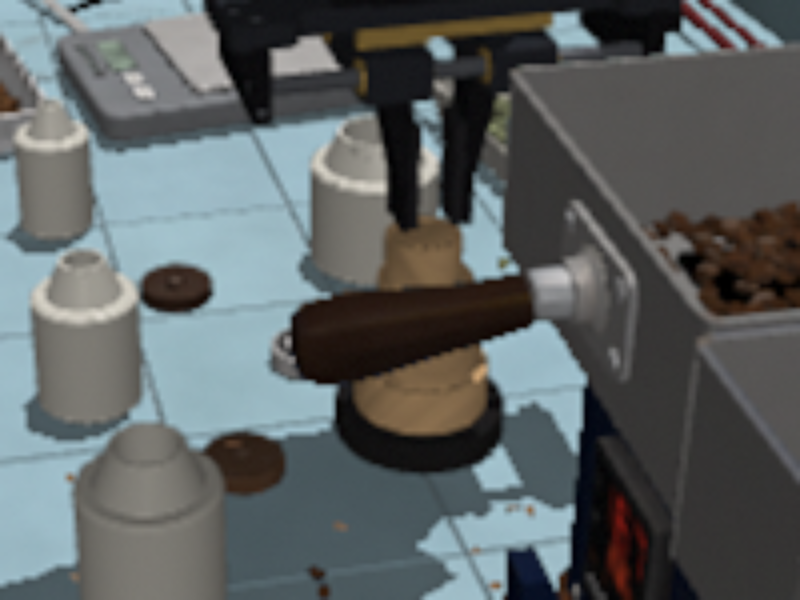

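```bash
python3 - <<'E'
from h import *
for c in["side","top"]:
    s=snapshot(c);P=cloud(s);p=np.array(read_state()["tcp_pos"])
    T=np.linalg.inv(s["cam_to_world"])
    for w in(p,p+[0,0,.019],[.592,0,.1045]):
        q=T@np.append(w,1);K=s["K"];print(c,"proj",np.round([K[0,2]+K[0,0]*q[0]/-q[2],K[1,2]-K[1,1]*q[1]/-q[2]],1))
    m=(abs(P[...,0]-.592)<.06)&(abs(P[...,1])<.05)&(P[...,2]>.07)&(P[...,2]<.135)
    v,u=np.where(m)
    if c=="side":
        for r in range(v.min(),v.max()+1,2):
            k=v==r
            if k.any(): print(r,u[k].min(),u[k].max(),"x",P[r,u[k],0][[0,-1]].round(3),"y",P[r,u[k],1].min().round(3),P[r,u[k],1].max().round(3),"z",P[r,u[k],2].min().round(3),P[r,u[k],2].max().round(3))
E
```

```text
side proj [336.1 217.1]
side proj [336.5 207.9]
side proj [336.  208.6]
191 339 339 x [0.599 0.599] y 0.009 0.009 z 0.135 0.135
193 328 340 x [0.579 0.6  ] y 0.004 0.011 z 0.13 0.133
195 328 347 x [0.58  0.608] y -0.01 0.011 z 0.127 0.135
197 328 347 x [0.579 0.608] y -0.013 0.008 z 0.123 0.134
199 329 347 x [0.579 0.608] y -0.012 0.01 z 0.118 0.131
201 328 347 x [0.579 0.608] y -0.013 0.008 z 0.116 0.126
203 329 346 x [0.58  0.607] y -0.012 0.003 z 0.116 0.123
205 328 346 x [0.58  0.606] y -0.011 0.011 z 0.106 0.119
207 327 345 x [0.577 0.608] y -0.01 0.006 z 0.105 0.114
209 327 345 x [0.575 0.606] y -0.01 -0.0 z 0.106 0.108
211 327 345 x [0.575 0.605] y -0.018 -0.002 z 0.103 0.108
213 326 345 x [0.575 0.606] y -0.02 0.004 z 0.095 0.106
215 326 346 x [0.575 0.614] y -0.019 0.007 z 0.085 0.102
217 325 348 x [0.574 0.614] y -0.018 0.007 z 0.084 0.098
219 325 348 x [0.573 0.613] y -0.018 0.002 z 0.084 0.094
221 325 330 x [0.572 0.579] y -0.009 -0.0 z 0.082 0.086
top proj [315.7 172.9]
top proj [316.4 170.8]
top proj [316.1 171.3]
```

The fingertips seem to end at about z 0.105, on top of lid_s, although the state says 0.087. I'll open the gripper and measure where the tips really are.

>>> arm_command:
  plan:
    - [0,0,-0.1,0]
    - [0,0,-0.2,0]
    - [0,0,-0.3,0]
    - [0,0,-0.3,0]
    - [0,0,-0.3,0]
  grip: 1

```text
time: 7.75
tcp_pos: [0.593, -0.0005, 0.1177]
tcp_rot: [2.228, 2.214, 0.001]
wrist_force: [-1.1, -0.3, -0.6]
finger_gap: 0.418
grasp_force: 0.0
```

>>> arm_command:
  plan:
    - [0,0,0,0]
    - [0,0,0,0]
    - [0,0,0,0]
    - [0,0,0,0]
    - [0,0,0,0]

```text
time: 8.25
tcp_pos: [0.5926, -0.0005, 0.1169]
tcp_rot: [-2.228, -2.214, 0.0]
wrist_force: [-0.3, 1.0, -0.3]
finger_gap: 0.877
grasp_force: 0.0
```

```bash
python3 d.py; python3 - <<'E'
from h import *
s=snapshot("side");save(s,"side2");P=cloud(s);p=np.array(read_state()["tcp_pos"])
im=s["img"][150:300,230:430];cv2.imwrite("pics/c2.png",cv2.resize(im,None,fx=4,fy=4)[...,::-1])
q=P.reshape(-1,3);dark=s["img"].reshape(-1,3).max(1)<70
for sg in(-1,1):
    m=dark&(abs(q[:,0]-p[0]-sg*.052)<.014)&(abs(q[:,1]-p[1])<.015)&(q[:,2]>.09)
    t=q[m];k=np.argsort(t[:,2])[:5];print(sg,len(t),t[k].round(4).tolist(), "y med",np.median(t[:,1]).round(4))
t=q[(abs(q[:,0]-.592)<.02)&(abs(q[:,1])<.02)&(q[:,2]>.098)&~dark];print("lid top",t.mean(0).round(4),np.percentile(t[:,2],[5,50,95]).round(4))
E
```

```text
t 8.25 p [ 5.926e-01 -5.000e-04  1.169e-01] x [ 0.006  1.    -0.   ] F [-0.3  1.  -0.3] gap 0.877 gf 0.0
roll -0.008
-1 499 [[0.552, -0.0096, 0.145], [0.5497, -0.0117, 0.1463], [0.5522, -0.0088, 0.1465], [0.5477, -0.0125, 0.1469], [0.5462, -0.0045, 0.1471]] y med -0.0082
1 265 [[0.6323, 0.0044, 0.181], [0.6322, 0.0046, 0.1829], [0.6319, 0.004, 0.185], [0.6319, -0.0009, 0.1851], [0.6325, 0.0059, 0.186]] y med -0.0078
lid top [ 0.5902 -0.0057  0.1063] [0.0995 0.1063 0.1078]
```

View pics/c2.png

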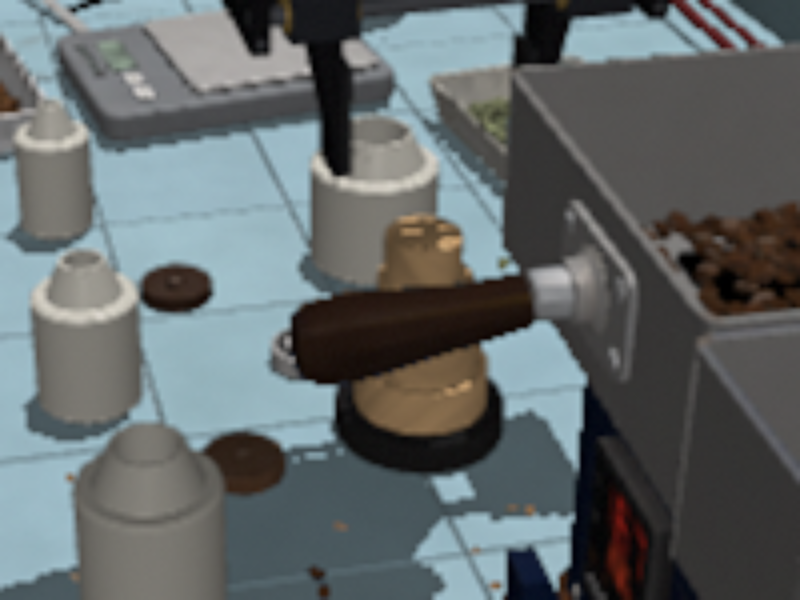

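The open fingers' left tip sits near z 0.145 at crop pixel (340,170), about 28 mm above the reported TCP, so the fingers are shorter than stated. lid_s still stands in place. I'll go lower and check the tip height against the side camera before closing.

>>> arm_command:
  plan:
    - [0,0,0.12,0]
    - [0,0,0.24,0]
    - [0,0,0.36,0]
    - [0,0,0.45,0]
    - [0,0,0.5,0]

```text
time: 8.8
tcp_pos: [0.5917, -0.0005, 0.0654]
tcp_rot: [-2.227, -2.213, 0.002]
wrist_force: [0.3, 0.1, -0.4]
finger_gap: 1.0
grasp_force: 0.0
```

```bash
cat > f.py <<'E'
from h import *
# left fingertip height from side camera, by dark pixels
s=snapshot("side");P=cloud(s);p=np.array(read_state()["tcp_pos"]);g=read_state()["finger_gap"]*.0435
q=P.reshape(-1,3);dark=s["img"].reshape(-1,3).max(1)<70
m=dark&(abs(q[:,0]-p[0]+g+.007)<.012)&(abs(q[:,1]-p[1])<.014)&(q[:,2]>p[2])
t=q[m];z=np.sort(t[:,2]);print("tip z",z[:6].round(4),"tcp",p.round(4),"offset",(z[2]-p[2]).round(4))
im=s["img"][150:300,230:430];cv2.imwrite("pics/f.png",cv2.resize(im,None,fx=4,fy=4)[...,::-1])
E
python3 f.py; python3 d.py .592,0,.058
```

```text
tip z [0.0929 0.0939 0.0941 0.0942 0.0946 0.095 ] tcp [ 5.916e-01 -5.000e-04  6.510e-02] offset 0.029
t 8.85 p [ 5.916e-01 -5.000e-04  6.510e-02] x [0.006 1.    0.   ] F [-0.8  0.5 -0.2] gap 1.000 gf 0.0
shift [0.005 0.004 0.071]
roll -0.008
```

View pics/f.png

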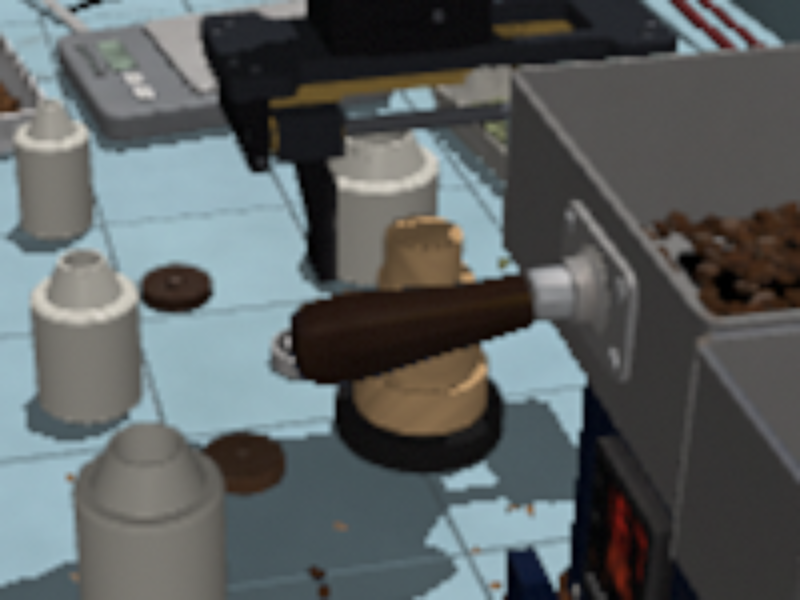

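>>> arm_command:
  plan:
    - [0,0,0.03,0]
    - [0,0,0.06,0]
    - [0,0,0.07,0]
    - [0,0,0.07,0]
    - [0,0,0.07,0]

```text
time: 9.35
tcp_pos: [0.5929, -0.0005, 0.0604]
tcp_rot: [2.228, 2.214, 0.0]
wrist_force: [1.2, 0.1, -0.5]
finger_gap: 0.994
grasp_force: 0.0
```

>>> arm_command:
  plan:
    - [0,0,0,0]
    - [0,0,0,0]
    - [0,0,0,0]
    - [0,0,0,0]
    - [0,0,0,0]
  grip: 0.2

```text
time: 9.85
tcp_pos: [0.5927, -0.0004, 0.0601]
tcp_rot: [2.228, 2.215, -0.0]
wrist_force: [-0.5, -0.5, 0.1]
finger_gap: 0.628
grasp_force: 0.0
```

>>> arm_command:
  plan:
    - [0,0,0,0]
    - [0,0,0,0]
    - [0,0,0,0]
    - [0,0,0,0]
    - [0,0,0,0]

```text
time: 10.35
tcp_pos: [0.5926, -0.0005, 0.0601]
tcp_rot: [2.228, 2.215, -0.0]
wrist_force: [-0.0, -0.6, -1.4]
finger_gap: 0.396
grasp_force: 30.0
```

lid_s is gripped: gap 0.396 is about 34.5 mm, at 30 N. Now I'll lift it and carry it to canister_s.

>>> arm_command:
  plan:
    - [0,0,-0.1,0]
    - [0,0,-0.3,0]
    - [0,0,-0.5,0]
    - [0,0,-0.7,0]
    - [0,0,-0.8,0]

```text
time: 10.85
tcp_pos: [0.5939, -0.0002, 0.1428]
tcp_rot: [2.226, 2.213, 0.003]
wrist_force: [0.1, -0.4, 0.3]
finger_gap: 0.398
grasp_force: 30.0
```

>>> arm_command:
  plan:
    - [0.2,-0.12,0,0]
    - [0.4,-0.24,0,0]
    - [0.6,-0.36,0,0]
    - [0.8,-0.48,0,0]
    - [1,-0.6,0,0]

```text
time: 11.35
tcp_pos: [0.5307, 0.1026, 0.1391]
tcp_rot: [-2.225, -2.216, 0.003]
wrist_force: [0.6, 0.3, 0.1]
finger_gap: 0.392
grasp_force: 30.0
```

>>> arm_command:
  plan:
    - [0.2,-0.12,0,0]
    - [0.4,-0.24,0,0]
    - [0.6,-0.36,0,0]
    - [0.8,-0.48,0,0]
    - [1,-0.6,0,0]

```text
time: 11.85
tcp_pos: [0.471, 0.2024, 0.1391]
tcp_rot: [-2.225, -2.217, 0.003]
wrist_force: [0.2, -0.4, -0.3]
finger_gap: 0.397
grasp_force: 30.0
```

>>> arm_command:
  plan:
    - [0.1,-0.06,0,0]
    - [0.2,-0.12,0,0]
    - [0.3,-0.18,0,0]
    - [0.42,-0.24,0,0]
    - [0.42,-0.24,0,0]

```text
time: 12.35
tcp_pos: [0.4491, 0.2445, 0.1402]
tcp_rot: [-2.225, -2.217, -0.001]
wrist_force: [0.4, 1.1, -0.1]
finger_gap: 0.4
grasp_force: 30.0
```

```bash
python3 d.py .4485,.2415,.065; python3 - <<'E'
from h import *
# lid held + canister seen by side and top cameras
p=np.array(read_state()["tcp_pos"])
for c in("side","top"):
    s=snapshot(c);save(s,"p_"+c);q=cloud(s).reshape(-1,3);im=s["img"].reshape(-1,3).astype(int)
    wood=(im[:,0]-im[:,2]>40)&(np.hypot(q[:,0]-p[0],q[:,1]-p[1])<.04)&(q[:,2]>.1)
    t=q[wood]
    if len(t)>5: print(c,"lid",len(t),((t.min(0)+t.max(0))/2).round(4),t.min(0).round(4),t.max(0).round(4))
    t=q[(np.hypot(q[:,0]-.4485,q[:,1]-.2415)<.025)&(q[:,2]>.072)&(q[:,2]<.083)];
    if len(t)>5: print(c,"mouth",((t.min(0)+t.max(0))/2).round(4))
E
```

```text
t 12.35 p [0.4491 0.2445 0.1402] x [0.004 1.    0.001] F [ 0.4  1.1 -0.1] gap 0.400 gf 30.0
shift [-0.03  -0.006  0.752]
roll -0.005
side lid 243 [0.4486 0.2451 0.218 ] [0.4164 0.2167 0.1657] [0.4808 0.2735 0.2704]
side mouth [0.4491 0.2408 0.0776]
top lid 10 [0.4518 0.2362 0.1842] [0.4402 0.2358 0.1829] [0.4634 0.2365 0.1854]
top mouth [0.4479 0.2406 0.0763]
```

>>> arm_command:
  plan:
    - [-0.035,0,0.15,0]
    - [-0.035,0,0.35,0]
    - [-0.035,0,0.55,0]
    - [-0.035,0,0.7,0]
    - [-0.035,0,0.8,0]

```text
time: 12.95
tcp_pos: [0.4495, 0.2378, 0.0581]
tcp_rot: [-2.229, -2.213, 0.003]
wrist_force: [-0.4, -0.6, 0.5]
finger_gap: 0.398
grasp_force: 30.0
```

>>> arm_command:
  plan:
    - [0,0,0.05,0]
    - [0,0,0.1,0]
    - [0,0,0.14,0]
    - [0,0,0.16,0]
    - [0,0,0.18,0]

```text
time: 13.45
tcp_pos: [0.4503, 0.2398, 0.0426]
tcp_rot: [-2.228, -2.215, -0.002]
wrist_force: [-1.3, 0.9, 2.3]
finger_gap: 0.394
grasp_force: 30.0
```

```bash
python3 d.py .4485,.241,.039
```

```text
t 13.45 p [0.4503 0.2398 0.0426] x [0.006 1.    0.001] F [-1.3  0.9  2.3] gap 0.394 gf 30.0
shift [ 0.012 -0.018  0.036]
roll -0.007
```

>>> arm_command:
  plan:
    - [0.01,-0.01,0.01,0]
    - [0.01,-0.01,0.02,0]
    - [0.01,-0.01,0.03,0]
    - [0.01,-0.01,0.03,0]
    - [0.01,-0.01,0.03,0]

```text
time: 13.95
tcp_pos: [0.4493, 0.2404, 0.0394]
tcp_rot: [-2.228, -2.215, -0.001]
wrist_force: [-1.9, 2.4, 4.8]
finger_gap: 0.4
grasp_force: 30.0
```

>>> arm_command:
  plan:
    - [0,0,0.01,0]
    - [0,0,0.02,0]
    - [0,0,0.02,0]
    - [0,0,0.02,0]
    - [0,0,0.02,0]

```text
time: 14.45
tcp_pos: [0.4486, 0.2416, 0.0384]
tcp_rot: [-2.227, -2.214, -0.001]
wrist_force: [-6.1, 3.7, 13.2]
finger_gap: 0.396
grasp_force: 30.0
```

>>> arm_command:
  plan:
    - [0,0,0,0]
    - [0,0,0,0]
    - [0,0,0,0]
    - [0,0,0,0]
    - [0,0,0,0]
  grip: 1

```text
time: 14.95
tcp_pos: [0.4492, 0.2394, 0.0368]
tcp_rot: [2.229, 2.214, -0.001]
wrist_force: [-0.2, -0.2, 0.5]
finger_gap: 0.763
grasp_force: 0.0
```

>>> arm_command:
  plan:
    - [0,0,-0.15,0]
    - [0,0,-0.4,0]
    - [0,0,-0.6,0]
    - [0,0,-0.8,0]
    - [0,0,-1,0]

```text
time: 15.45
tcp_pos: [0.4494, 0.2402, 0.1391]
tcp_rot: [2.227, 2.214, 0.001]
wrist_force: [-0.3, 0.1, -0.2]
finger_gap: 0.994
grasp_force: 0.0
```

>>> arm_command:
  plan:
    - [-0.2,0.12,0,0]
    - [-0.4,0.24,0,0]
    - [-0.6,0.36,0,0]
    - [-0.8,0.48,0,0]
    - [-1,0.6,0,0]

```text
time: 15.95
tcp_pos: [0.5093, 0.1389, 0.1384]
tcp_rot: [2.227, 2.214, 0.001]
wrist_force: [0.9, -0.1, -0.0]
finger_gap: 1.001
grasp_force: 0.0
```

```bash
python3 d.py .592,0,.08; cat > chk.py <<'E'
from h import *
import sys
x,y,r=eval(sys.argv[1])
for c in("side","top"):
    s=snapshot(c);q=cloud(s).reshape(-1,3);q=q[np.hypot(q[:,0]-x,q[:,1]-y)<.045]
    t=q[(q[:,2]>.076)&(q[:,2]<.095)]
    if len(t)<5: print(c,"few");continue
    A=np.c_[t[:,:2]-t[:,:2].mean(0),np.ones(len(t))];k=t[:,2]>np.median(t[:,2])-.003
    pl=np.linalg.lstsq(A[k],t[k,2],rcond=None)[0]
    b=q[(q[:,2]>.01)&(q[:,2]<.05)]
    print(c,"lid mid",((t[k].min(0)+t[k].max(0))/2).round(4),"ext",np.ptp(t[k],axis=0).round(3),"z med",np.median(t[k,2]).round(4),"tilt",pl[:2].round(3))
E
python3 chk.py .4485,.2415,.0175
```

```text
t 15.95 p [0.5093 0.1389 0.1384] x [ 0.006  1.    -0.   ] F [ 0.9 -0.1 -0. ] gap 1.001 gf 0.0
shift [-1.384  0.835  0.585]
roll -0.007
side lid mid [0.4494 0.2403 0.0845] ext [0.034 0.036 0.005] z med 0.0855 tilt [-0.001  0.051]
top lid mid [0.4445 0.2519 0.0832] ext [0.026 0.013 0.007] z med 0.0828 tilt [ 0.041 -0.048]
```

lid_s is seated: its top is at about 0.0835 and it is centred. Next is lid_m.

>>> arm_command:
  plan:
    - [-0.14,0.085,0,0]
    - [-0.28,0.17,0,0]
    - [-0.42,0.25,0,0]
    - [-0.56,0.34,0,0]
    - [-0.7,0.42,0,0]

```text
time: 16.55
tcp_pos: [0.5509, 0.0679, 0.1371]
tcp_rot: [2.229, 2.214, -0.0]
wrist_force: [-0.0, 0.6, -0.0]
finger_gap: 1.003
grasp_force: 0.0
```

>>> arm_command:
  plan:
    - [-0.2,0.12,0,0]
    - [-0.4,0.24,0.05,0]
    - [-0.55,0.33,0.1,0]
    - [-0.69,0.41,0.2,0]
    - [-0.69,0.41,0.3,0]

```text
time: 17.05
tcp_pos: [0.5914, -0.0031, 0.1056]
tcp_rot: [-2.233, -2.21, 0.001]
wrist_force: [0.0, -1.1, 0.3]
finger_gap: 0.999
grasp_force: 0.0
```

```bash
python3 d.py .5925,-.0005,.038
```

```text
t 17.05 p [ 0.5914 -0.0031  0.1056] x [ 0.01   1.    -0.001] F [ 0.  -1.1  0.3] gap 0.999 gf 0.0
shift [0.026 0.011 0.676]
roll -0.013
```

>>> arm_command:
  plan:
    - [0.02,0.01,0.2,0]
    - [0.02,0.01,0.4,0]
    - [0.02,0.01,0.55,0]
    - [0.02,0.01,0.66,0]
    - [0.02,0.01,0.66,0]

```text
time: 17.55
tcp_pos: [0.5902, 0.0025, 0.0393]
tcp_rot: [-2.226, -2.214, 0.003]
wrist_force: [-0.8, 0.4, -0.6]
finger_gap: 0.997
grasp_force: 0.0
```

>>> arm_command:
  plan:
    - [0,0,0,0]
    - [0,0,0,0]
    - [0,0,0,0]
    - [0,0,0,0]
    - [0,0,0,0]
  grip: 0.3

```text
time: 18.05
tcp_pos: [0.592, 0.002, 0.0415]
tcp_rot: [2.228, 2.214, 0.001]
wrist_force: [0.0, -0.6, -0.3]
finger_gap: 0.63
grasp_force: 0.0
```

>>> arm_command:
  plan:
    - [0,0,0,0]
    - [0,0,0,0]
    - [0,0,0,0]
    - [0,0,0,0]
    - [0,0,0,0]

```text
time: 18.55
tcp_pos: [0.5918, 0.002, 0.0413]
tcp_rot: [2.228, 2.214, -0.0]
wrist_force: [0.0, -0.1, 1.5]
finger_gap: 0.506
grasp_force: 30.0
```

>>> arm_command:
  plan:
    - [0,0,-0.1,0]
    - [0,0,-0.3,0]
    - [0,0,-0.5,0]
    - [0,0,-0.7,0]
    - [0,0,-0.8,0]

```text
time: 19.05
tcp_pos: [0.5927, 0.0023, 0.1235]
tcp_rot: [2.227, 2.213, 0.003]
wrist_force: [0.5, -0.1, -1.0]
finger_gap: 0.5
grasp_force: 30.0
```

>>> arm_command:
  plan:
    - [0.06,-0.15,0,0]
    - [0.12,-0.3,0,0]
    - [0.18,-0.45,0,0]
    - [0.24,-0.6,0,0]
    - [0.3,-0.75,0,0]

```text
time: 19.55
tcp_pos: [0.516, 0.0328, 0.1209]
tcp_rot: [-2.228, -2.214, 0.001]
wrist_force: [-0.3, 1.0, -0.5]
finger_gap: 0.503
grasp_force: 30.0
```

>>> arm_command:
  plan:
    - [0.06,-0.15,0,0]
    - [0.12,-0.3,0,0]
    - [0.18,-0.45,0,0]
    - [0.28,-0.73,0,0]
    - [0.28,-0.73,0,0]

```text
time: 20.05
tcp_pos: [0.4409, 0.0622, 0.1207]
tcp_rot: [-2.225, -2.217, 0.005]
wrist_force: [0.6, 1.1, -0.4]
finger_gap: 0.505
grasp_force: 30.0
```

```bash
python3 d.py .4435,.060,.062; python3 w.py w3 .444,.058,.03 .074,.082
```

```text
t 20.05 p [0.4409 0.0622 0.1207] x [ 0.004  1.    -0.002] F [ 0.6  1.1 -0.4] gap 0.505 gf 30.0
shift [-0.021  0.027  0.587]
roll -0.005
.074,.082 230 circle mm [443.6  61.5] 12.9 bbox mid [0.4432 0.066  0.0771] z 0.0777
```

>>> arm_command:
  plan:
    - [-0.02,0.02,0.15,0]
    - [-0.02,0.02,0.3,0]
    - [-0.02,0.02,0.45,0]
    - [-0.02,0.02,0.58,0]
    - [-0.02,0.02,0.6,0]

```text
time: 20.6
tcp_pos: [0.4452, 0.0588, 0.0596]
tcp_rot: [-2.227, -2.213, 0.002]
wrist_force: [-0.5, 0.2, -0.4]
finger_gap: 0.498
grasp_force: 30.0
```

>>> arm_command:
  plan:
    - [0,0,0.05,0]
    - [0,0,0.1,0]
    - [0,0,0.14,0]
    - [0,0,0.16,0]
    - [0,0,0.17,0]

```text
time: 21.1
tcp_pos: [0.4448, 0.0596, 0.0442]
tcp_rot: [-2.226, -2.213, 0.003]
wrist_force: [-5.8, 1.5, 7.5]
finger_gap: 0.502
grasp_force: 30.0
```

```bash
python3 d.py .4435,.060,.042
```

```text
t 21.10 p [0.4448 0.0596 0.0442] x [0.006 1.    0.   ] F [-5.8  1.5  7.5] gap 0.502 gf 30.0
shift [ 0.004 -0.013  0.022]
roll -0.007
```

>>> arm_command:
  plan:
    - [0,-0.01,0.01,0]
    - [0,-0.01,0.02,0]
    - [0,-0.01,0.03,0]
    - [0,-0.01,0.03,0]
    - [0,-0.01,0.03,0]

```text
time: 21.6
tcp_pos: [0.4435, 0.0599, 0.0417]
tcp_rot: [-2.226, -2.213, 0.004]
wrist_force: [-8.3, 3.2, 11.7]
finger_gap: 0.502
grasp_force: 30.0
```

>>> arm_command:
  plan:
    - [0,-0.01,0,0]
    - [0,-0.01,0.01,0]
    - [0,-0.01,0.01,0]
    - [0,-0.01,0.01,0]
    - [0,-0.01,0.01,0]

```text
time: 22.1
tcp_pos: [0.4433, 0.06, 0.0415]
tcp_rot: [-2.227, -2.214, 0.003]
wrist_force: [-8.1, 2.8, 15.9]
finger_gap: 0.501
grasp_force: 30.0
```

>>> arm_command:
  plan:
    - [0,0,0,0]
    - [0,0,0,0]
    - [0,0,0,0]
    - [0,0,0,0]
    - [0,0,0,0]
  grip: 1

```text
time: 22.6
tcp_pos: [0.4442, 0.0588, 0.0401]
tcp_rot: [2.228, 2.214, 0.0]
wrist_force: [0.3, -0.1, -0.4]
finger_gap: 0.873
grasp_force: 0.0
```

>>> arm_command:
  plan:
    - [0,0,-0.15,0]
    - [0,0,-0.4,0]
    - [0,0,-0.6,0]
    - [0,0,-0.8,0]
    - [0,0,-0.9,0]

```text
time: 23.1
tcp_pos: [0.4451, 0.059, 0.1317]
tcp_rot: [2.227, 2.213, 0.002]
wrist_force: [0.7, -0.3, 0.7]
finger_gap: 1.0
grasp_force: 0.0
```

>>> arm_command:
  plan:
    - [-0.06,0.15,0,0]
    - [-0.12,0.3,0,0]
    - [-0.18,0.45,0,0]
    - [-0.24,0.6,0,0]
    - [-0.3,0.75,0,0]

```text
time: 23.6
tcp_pos: [0.5191, 0.0281, 0.1294]
tcp_rot: [-2.228, -2.214, 0.001]
wrist_force: [0.5, 0.0, 0.6]
finger_gap: 0.998
grasp_force: 0.0
```

```bash
python3 d.py .5925,-.0005,.05; python3 chk.py .4435,.0585,.022
```

```text
t 23.60 p [0.5191 0.0281 0.1294] x [0.006 1.    0.   ] F [0.5 0.  0.6] gap 0.998 gf 0.0
shift [-0.281  0.736  0.793]
roll -0.008
side lid mid [0.4439 0.0571 0.0849] ext [0.044 0.045 0.005] z med 0.0855 tilt [-0.011  0.032]
top lid mid [0.4414 0.0588 0.084 ] ext [0.041 0.04  0.007] z med 0.0831 tilt [0.007 0.014]
```

lid_m is seated. Next is lid_l.

>>> arm_command:
  plan:
    - [-0.06,0.15,0,0]
    - [-0.12,0.3,0,0]
    - [-0.18,0.47,0.05,0]
    - [-0.23,0.62,0.15,0]
    - [-0.28,0.735,0.25,0]

```text
time: 24.2
tcp_pos: [0.5922, 0.0003, 0.1045]
tcp_rot: [-2.228, -2.215, 0.0]
wrist_force: [-0.4, 0.6, -0.8]
finger_gap: 0.999
grasp_force: 0.0
```

>>> arm_command:
  plan:
    - [0,0,0.15,0]
    - [0,0,0.3,0]
    - [0,0,0.45,0]
    - [0,0,0.6,0]
    - [0,0,0.6,0]

```text
time: 24.7
tcp_pos: [0.5897, 0.0001, 0.0424]
tcp_rot: [-2.225, -2.213, 0.005]
wrist_force: [0.2, 0.6, 0.3]
finger_gap: 1.004
grasp_force: 0.0
```

```bash
python3 d.py .5925,-.0005,.018
```

```text
t 24.70 p [5.897e-01 1.000e-04 4.240e-02] x [0.006 1.    0.   ] F [0.2 0.6 0.3] gap 1.004 gf 0.0
shift [-0.006  0.029  0.244]
roll -0.007
```

>>> arm_command:
  plan:
    - [0,0.01,0.08,0]
    - [0,0.01,0.15,0]
    - [0,0.01,0.22,0]
    - [0,0.01,0.25,0]
    - [0,0.01,0.25,0]

```text
time: 25.2
tcp_pos: [0.5928, 0.0001, 0.0196]
tcp_rot: [-2.228, -2.214, 0.001]
wrist_force: [-0.5, 0.2, -0.3]
finger_gap: 1.0
grasp_force: 0.0
```

>>> arm_command:
  plan:
    - [0,0,0,0]
    - [0,0,0,0]
    - [0,0,0,0]
    - [0,0,0,0]
    - [0,0,0,0]
  grip: 0.4

```text
time: 25.7
tcp_pos: [0.5932, 0.0, 0.0203]
tcp_rot: [2.228, 2.214, 0.0]
wrist_force: [-0.5, 0.6, -0.3]
finger_gap: 0.629
grasp_force: 0.0
```

>>> arm_command:
  plan:
    - [0,0,0,0]
    - [0,0,0,0]
    - [0,0,0,0]
    - [0,0,0,0]
    - [0,0,0,0]

```text
time: 26.2
tcp_pos: [0.5932, 0.0, 0.0202]
tcp_rot: [2.228, 2.215, -0.0]
wrist_force: [0.4, -0.3, 1.8]
finger_gap: 0.602
grasp_force: 30.0
```

>>> arm_command:
  plan:
    - [0,0,-0.1,0]
    - [0,0,-0.3,0]
    - [0,0,-0.5,0]
    - [0,0,-0.8,0]
    - [0,0,-1,0]

```text
time: 26.7
tcp_pos: [0.594, 0.0004, 0.1226]
tcp_rot: [2.227, 2.214, 0.003]
wrist_force: [-0.0, -1.7, -0.5]
finger_gap: 0.601
grasp_force: 30.0
```

>>> arm_command:
  plan:
    - [0,-0.15,0,0]
    - [0,-0.3,0,0]
    - [-0.1,-0.5,0,0]
    - [-0.25,-0.7,0,0]
    - [-0.4,-0.9,0,0]

```text
time: 27.2
tcp_pos: [0.5023, -0.0394, 0.1206]
tcp_rot: [2.227, 2.215, 0.0]
wrist_force: [0.1, -0.6, 0.2]
finger_gap: 0.603
grasp_force: 30.0
```

>>> arm_command:
  plan:
    - [-0.15,-0.15,0,0]
    - [-0.3,-0.3,0,0]
    - [-0.45,-0.45,0,0]
    - [-0.57,-0.54,0,0]
    - [-0.57,-0.54,0,0]

```text
time: 27.7
tcp_pos: [0.4475, -0.0979, 0.1205]
tcp_rot: [2.231, 2.21, -0.002]
wrist_force: [0.0, -0.0, -0.7]
finger_gap: 0.61
grasp_force: 30.0
```

```bash
python3 d.py .449,-.0968,.062
```

```text
t 27.70 p [ 0.4475 -0.0979  0.1205] x [ 0.009  1.    -0.002] F [ 0.  -0.  -0.7] gap 0.610 gf 30.0
shift [0.012 0.015 0.585]
roll -0.012
```

>>> arm_command:
  plan:
    - [0.01,0.01,0.15,0]
    - [0.01,0.01,0.3,0]
    - [0.01,0.01,0.45,0]
    - [0.01,0.01,0.57,0]
    - [0.01,0.01,0.6,0]

```text
time: 28.2
tcp_pos: [0.4491, -0.094, 0.059]
tcp_rot: [-2.226, -2.214, 0.001]
wrist_force: [-0.7, 0.2, -0.2]
finger_gap: 0.605
grasp_force: 30.0
```

>>> arm_command:
  plan:
    - [0,0,0.05,0]
    - [0,0,0.1,0]
    - [0,0,0.14,0]
    - [0,0,0.16,0]
    - [0,0,0.17,0]

```text
time: 28.7
tcp_pos: [0.4489, -0.0958, 0.0433]
tcp_rot: [-2.229, -2.214, 0.003]
wrist_force: [-3.7, -2.5, 6.4]
finger_gap: 0.604
grasp_force: 30.0
```

>>> arm_command:
  plan:
    - [-0.005,-0.01,0.01,0]
    - [-0.005,-0.01,0.02,0]
    - [-0.005,-0.01,0.02,0]
    - [-0.005,-0.01,0.02,0]
    - [-0.005,-0.01,0.02,0]

```text
time: 29.2
tcp_pos: [0.4486, -0.0962, 0.0422]
tcp_rot: [2.228, 2.214, -0.002]
wrist_force: [-5.1, -0.9, 10.2]
finger_gap: 0.61
grasp_force: 30.0
```

>>> arm_command:
  plan:
    - [0,-0.005,0.01,0]
    - [0,-0.005,0.015,0]
    - [0,-0.005,0.015,0]
    - [0,-0.005,0.015,0]
    - [0,-0.005,0.015,0]

```text
time: 29.7
tcp_pos: [0.4486, -0.0963, 0.0421]
tcp_rot: [2.228, 2.213, -0.002]
wrist_force: [-6.9, -0.2, 20.4]
finger_gap: 0.605
grasp_force: 30.0
```

>>> arm_command:
  plan:
    - [0,0,0,0]
    - [0,0,0,0]
    - [0,0,0,0]
    - [0,0,0,0]
    - [0,0,0,0]
  grip: 1

```text
time: 30.2
tcp_pos: [0.448, -0.0954, 0.0394]
tcp_rot: [-2.228, -2.214, -0.0]
wrist_force: [0.7, 0.6, -1.0]
finger_gap: 0.957
grasp_force: 0.0
```

>>> arm_command:
  plan:
    - [0,0,-0.15,0]
    - [0,0,-0.4,0]
    - [0,0,-0.6,0]
    - [0,0,-0.8,0]
    - [0,0,-0.9,0]

```text
time: 30.7
tcp_pos: [0.4491, -0.0957, 0.1312]
tcp_rot: [2.227, 2.213, 0.002]
wrist_force: [0.0, -0.7, 0.2]
finger_gap: 0.997
grasp_force: 0.0
```

>>> arm_command:
  plan:
    - [0.15,0.12,0,0]
    - [0.3,0.25,0,0]
    - [0.45,0.4,0,0]
    - [0.6,0.6,0,0]
    - [0.75,0.8,0,0]

```text
time: 31.2
tcp_pos: [0.5289, -0.0206, 0.129]
tcp_rot: [-2.229, -2.214, 0.001]
wrist_force: [-0.3, -0.8, 0.3]
finger_gap: 1.003
grasp_force: 0.0
```

```bash
python3 d.py .5925,0,.05; python3 chk.py .449,-.0965,.026
```

```text
t 31.20 p [ 0.5289 -0.0206  0.129 ] x [ 0.007  1.    -0.   ] F [-0.3 -0.8  0.3] gap 1.003 gf 0.0
shift [0.21  0.635 0.79 ]
roll -0.008
side lid mid [ 0.4493 -0.0972  0.0841] ext [0.053 0.054 0.005] z med 0.0848 tilt [-0.005  0.009]
top few
```

lid_l is seated and level. Last is lid_xl.

>>> arm_command:
  plan:
    - [0.05,0.15,0,0]
    - [0.1,0.3,0,0]
    - [0.15,0.47,0.05,0]
    - [0.21,0.635,0.2,0]
    - [0.21,0.635,0.4,0]

```text
time: 31.8
tcp_pos: [0.594, 0.0002, 0.0894]
tcp_rot: [2.227, 2.215, 0.004]
wrist_force: [-0.3, 0.2, -0.2]
finger_gap: 1.001
grasp_force: 0.0
```

>>> arm_command:
  plan:
    - [0,0,0.15,0]
    - [0,0,0.3,0]
    - [0,0,0.45,0]
    - [0,0,0.6,0]
    - [0,0,0.6,0]

```text
time: 32.3
tcp_pos: [0.5902, -0.0009, 0.0272]
tcp_rot: [-2.226, -2.212, 0.005]
wrist_force: [-0.0, -0.3, 0.0]
finger_gap: 0.998
grasp_force: 0.0
```

```bash
python3 d.py .5927,0,-.003
```

```text
t 32.30 p [ 0.5902 -0.0009  0.0272] x [ 0.006  1.    -0.   ] F [-0.  -0.3  0. ] gap 0.998 gf 0.0
shift [0.009 0.026 0.301]
roll -0.008
```

>>> arm_command:
  plan:
    - [0,0.005,0.08,0]
    - [0,0.005,0.16,0]
    - [0,0.005,0.24,0]
    - [0,0.005,0.29,0]
    - [0,0.005,0.3,0]

```text
time: 32.8
tcp_pos: [0.5921, -0.0004, -0.0012]
tcp_rot: [-2.228, -2.214, 0.001]
wrist_force: [-0.7, 0.7, 1.0]
finger_gap: 1.0
grasp_force: 0.0
```

>>> arm_command:
  plan:
    - [0,0,0,0]
    - [0,0,0,0]
    - [0,0,0,0]
    - [0,0,0,0]
    - [0,0,0,0]
  grip: 0.5

```text
time: 33.3
tcp_pos: [0.5928, -0.0004, -0.0001]
tcp_rot: [2.228, 2.214, 0.0]
wrist_force: [0.0, -0.2, 1.2]
finger_gap: 0.704
grasp_force: 30.0
```

>>> arm_command:
  plan:
    - [0,0,0,0]
    - [0,0,0,0]
    - [0,0,0,0]
    - [0,0,0,0]
    - [0,0,0,0]

```text
time: 33.8
tcp_pos: [0.5929, -0.0005, -0.0001]
tcp_rot: [2.228, 2.214, 0.0]
wrist_force: [-0.7, -0.8, 5.1]
finger_gap: 0.706
grasp_force: 30.0
```

>>> arm_command:
  plan:
    - [0,0,-0.1,0]
    - [0,0,-0.3,0]
    - [0,0,-0.5,0]
    - [0,0,-0.8,0]
    - [0,0,-1,0]

```text
time: 34.3
tcp_pos: [0.5932, -0.0002, 0.1017]
tcp_rot: [2.227, 2.214, 0.002]
wrist_force: [1.1, -0.6, -1.3]
finger_gap: 0.703
grasp_force: 30.0
```

>>> arm_command:
  plan:
    - [0,0,-0.1,0]
    - [0.2,0,-0.2,0]
    - [0.4,0.05,-0.2,0]
    - [0.6,0.08,-0.2,0]
    - [0.8,0.1,-0.2,0]

```text
time: 34.8
tcp_pos: [0.6028, 0.08, 0.1191]
tcp_rot: [-2.228, -2.214, 0.001]
wrist_force: [-0.1, 0.0, -0.4]
finger_gap: 0.706
grasp_force: 30.0
```

>>> arm_command:
  plan:
    - [0.2,0.03,0,0]
    - [0.4,0.06,0,0]
    - [0.6,0.09,0,0]
    - [0.82,0.12,0,0]
    - [0.82,0.12,0,0]

```text
time: 35.3
tcp_pos: [0.6144, 0.166, 0.1191]
tcp_rot: [-2.22, -2.219, -0.002]
wrist_force: [-1.3, 0.6, -0.8]
finger_gap: 0.707
grasp_force: 30.0
```

```bash
python3 d.py .6157,.1622,.062
```

```text
t 35.30 p [0.6144 0.166  0.1191] x [0.001 1.    0.003] F [-1.3  0.6 -0.8] gap 0.707 gf 30.0
shift [-0.04   0.014  0.571]
roll -0.001
```

>>> arm_command:
  plan:
    - [-0.015,0.01,0.15,0]
    - [-0.015,0.01,0.3,0]
    - [-0.015,0.01,0.45,0]
    - [-0.015,0.01,0.55,0]
    - [-0.015,0.01,0.57,0]

```text
time: 35.8
tcp_pos: [0.6153, 0.1587, 0.0601]
tcp_rot: [-2.228, -2.212, 0.005]
wrist_force: [-0.3, 0.4, -1.2]
finger_gap: 0.706
grasp_force: 30.0
```

>>> arm_command:
  plan:
    - [0,0,0.05,0]
    - [0,0,0.1,0]
    - [0,0,0.14,0]
    - [0,0,0.15,0]
    - [0,0,0.16,0]

```text
time: 36.3
tcp_pos: [0.616, 0.1617, 0.0474]
tcp_rot: [-2.226, -2.215, -0.001]
wrist_force: [-4.2, 2.6, 6.3]
finger_gap: 0.706
grasp_force: 30.0
```

>>> arm_command:
  plan:
    - [0.005,-0.01,0.01,0]
    - [0.005,-0.01,0.02,0]
    - [0.005,-0.01,0.025,0]
    - [0.005,-0.01,0.025,0]
    - [0.005,-0.01,0.025,0]

```text
time: 36.8
tcp_pos: [0.6153, 0.1624, 0.0452]
tcp_rot: [-2.226, -2.215, -0.002]
wrist_force: [-4.3, 3.3, 6.7]
finger_gap: 0.71
grasp_force: 30.0
```

>>> arm_command:
  plan:
    - [0,-0.005,0.01,0]
    - [0,-0.005,0.015,0]
    - [0,-0.005,0.015,0]
    - [0,-0.005,0.015,0]
    - [0,-0.005,0.015,0]

```text
time: 37.3
tcp_pos: [0.6151, 0.1626, 0.0445]
tcp_rot: [-2.226, -2.215, -0.003]
wrist_force: [-5.4, 3.0, 10.4]
finger_gap: 0.707
grasp_force: 30.0
```

>>> arm_command:
  plan:
    - [0,0,0.005,0]
    - [0,0,0.01,0]
    - [0,0,0.01,0]
    - [0,0,0.01,0]
    - [0,0,0.01,0]

```text
time: 37.8
tcp_pos: [0.6151, 0.1627, 0.0444]
tcp_rot: [-2.226, -2.216, -0.003]
wrist_force: [-6.3, 2.5, 13.7]
finger_gap: 0.708
grasp_force: 30.0
```

>>> arm_command:
  plan:
    - [0,0,0,0]
    - [0,0,0,0]
    - [0,0,0,0]
    - [0,0,0,0]
    - [0,0,0,0]
  grip: 1

```text
time: 38.3
tcp_pos: [0.6152, 0.1598, 0.0412]
tcp_rot: [2.229, 2.214, -0.001]
wrist_force: [-0.2, -0.7, 0.6]
finger_gap: 0.984
grasp_force: 0.0
```

>>> arm_command:
  plan:
    - [0,0,-0.15,0]
    - [0,0,-0.4,0]
    - [0,0,-0.6,0]
    - [0,0,-0.8,0]
    - [0,0,-1,0]

```text
time: 38.8
tcp_pos: [0.6154, 0.1606, 0.1438]
tcp_rot: [2.227, 2.214, 0.002]
wrist_force: [0.9, -0.1, 0.4]
finger_gap: 0.999
grasp_force: 0.0
```

>>> arm_command:
  plan:
    - [-0.2,-0.05,-0.1,0]
    - [-0.4,-0.1,-0.2,0]
    - [-0.6,-0.15,-0.3,0]
    - [-0.8,-0.2,-0.3,0]
    - [-0.8,-0.2,-0.3,0]

```text
time: 39.3
tcp_pos: [0.5952, 0.0767, 0.173]
tcp_rot: [2.232, 2.207, -0.001]
wrist_force: [0.3, -0.3, -0.8]
finger_gap: 0.997
grasp_force: 0.0
```

```bash
python3 d.py; for a in .6155,.1625,.03 .449,-.0965,.03 .4435,.0585,.03 .4485,.2415,.03; do python3 chk.py $a; done; python3 - <<'E'
from h import *
save(snapshot("side"),"end")
E
```

```text
t 39.30 p [0.5952 0.0767 0.173 ] x [ 0.011  1.    -0.003] F [ 0.3 -0.3 -0.8] gap 0.997 gf 0.0
roll -0.014
side lid mid [0.6159 0.1612 0.0854] ext [0.061 0.063 0.006] z med 0.0858 tilt [-0.002  0.031]
top lid mid [0.6152 0.1626 0.084 ] ext [0.061 0.059 0.007] z med 0.0834 tilt [-0.008  0.014]
side lid mid [ 0.4493 -0.0974  0.0844] ext [0.053 0.054 0.005] z med 0.0848 tilt [-0.004  0.011]
top few
side lid mid [0.4437 0.0567 0.0849] ext [0.043 0.044 0.005] z med 0.0855 tilt [-0.002  0.051]
top lid mid [0.4414 0.0659 0.0838] ext [0.04  0.026 0.007] z med 0.0836 tilt [-0.039  0.035]
side lid mid [0.4494 0.2403 0.0845] ext [0.034 0.033 0.005] z med 0.0855 tilt [0.014 0.053]
top lid mid [0.4474 0.2417 0.0838] ext [0.033 0.033 0.007] z med 0.0831 tilt [0.011 0.002]
```

View pics/end.png

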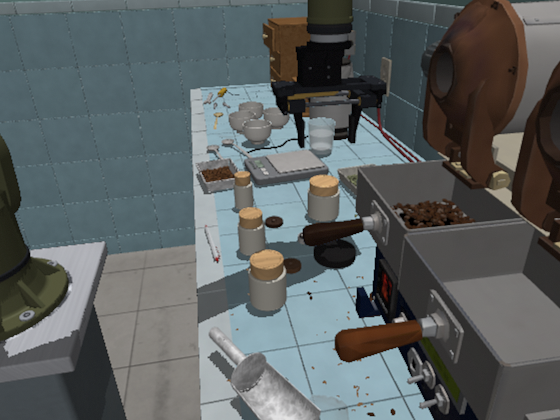

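The picture shows all four lids level on their canisters, at (324,184), (267,265), (251,217) and (243,178). The coaster is empty and the gripper is clear.

```bash
python3 -c "
from bench import *
print(sign_off())"
```

```text
the job is handed in; nothing more can be done
None
```

All four lids are on their own canisters, and the last camera check showed each one level and seated, with its top about 83–85 mm up; the job is handed in at about 39 s, but `sign_off()` returned no verdict.

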